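# Check the plate gap of a gel caster with a gap blade

### The arm

A 6-joint arm with a two-finger parallel gripper is mounted at the origin on the work surface. World frame = base frame: x ahead of the robot, y to its left, z up, the work surface at z = 0. Lengths are in m, angles in rad, forces in N, time in s.
With the tool pointing down it reaches from about 0.3 to 0.95 m from the base axis. Payload 3.1 kg.
Tool frame: the origin (TCP) lies on the centre line of the jaws, within the pads' length; the fingertips stand 19 mm ahead of it and the grasp point (between the pads) is the TCP; z points along the fingers, y is the direction in which the jaws open and shut (so a half turn about z gives the same grasp; the last joint's range is limited). The gripper opens to 85 mm and grips with 20 to 120 N. Pads are 22 mm wide; open, the fingers measure 114 mm over their backs; the gripper's body (76 mm by 85 mm) begins 54 mm behind the grasp point. The pads swing forward as they close: fully open they stand 13 mm farther back than shut.
Start: joints at [-1.236, 0.308, 1.634, -0, 1.2, -0.07], TCP at [0.246, -0.575, 0.25] pointing down, gripper open.
Joint ranges: [-3.06, 3.06], [-0.79, 1.96], [0.05, 2.63], [-1.19, 4.34], [0.05, 2.64], [-2.94, 2.94]. Speed limits (rad/s): [2.79, 2.79, 3.14, 3.14, 3.14, 3.14].

### API

Orientations are given as a unit quaternion [w, x, y, z].
In Python, from bench import r gives the robot as it stands.
- The arm moves only by the shell command python3 -m handwheel 'ROWS'. ROWS is JSON, a list of rows, each a list of 5 numbers: the shift along the tool's x, y, z in mm, then the turn about the tool's z in degrees, then the finger opening in mm, from 0 to 85.4. In form: [[x, y, z, yaw, claw], ...]. A call has 1 to 20 rows; each row shifts and turns the pose as measured when the row begins, along the tool's axes as they then stand; what a row does not reach is not made up. A row lasts 1/10 s, in which the tool goes at most 50 mm and 8.59 degrees, less where a joint would pass 70% of its speed; a pose out of reach is approached as far as the arm can. A call is refused whole if a number of a shift passes 50 or a number of a turn 8.59, either way. A call with a gripper value outside its range is refused whole. The fingers move at their own pace and stop on an object; the grip force is fixed at half the most. Time passes only in rows, so rows that do not move let the fingers close. It gives the time, the measured TCP pose, the force and the opening at its end, in the units of the state.
- r.sense(): the state, without advancing time (a new reading comes with each control period).
- r.grab_frame(name): name is "side" or "top"; returns a dict with "frame" (480x640x3 uint8, red, green, blue), "camera_matrix" (3x3 intrinsics, pixels), "R" (3x3) and "t" (3): a world point X has camera coordinates R X + t. Camera axes: x right, y down, z forward; pixel columns grow to the right and rows downward; lengths in m; the calibration is good to about 2 mm. A picture is of the moment at which its call begins. There is no depth.
- r.hand_in(): hands the job in, once; it reports no verdict.
Trained networks look in the newest picture that a camera, given by its name, has taken for a name from the list of things; names that differ only in an ending like _2 or _b are one class to them, and where a whole thing is asked for, a point or a joint stands for the part that bears it (a point fixed in the world has none). Each returns a list of dicts, best first, with "confidence" (0 to 1); they miss things now and then, are a little off and sometimes report something else, mostly with a low value. They report only what shows in the picture. A call takes as long as a camera call.
- r.look_for(camera, thing): "position" ([x, y, z] in m, in world coordinates, good to about 4 mm: the middle of the surface that is visible of it).
- r.cut_out(camera, thing): "region" (480x640 bool, what is visible of it).
- r.pinpoint(camera, thing): "position" ([x, y, z] in m, in world coordinates, good to about 4 mm: a listed point, or the origin of a listed thing).
The state is a dict: "time": time; "joints": joint angles; "qd": joint speeds; "effort": joint torques, N m; "tool_pos": TCP position; "tcp_rot": TCP orientation; "ft_force": force on the tool from outside, world axes, zero at the start; "torque": the same for the moment, N m; "width": finger opening in m.
Only numpy, scipy, OpenCV 4.12 (cv2) and the standard library are available. Lean on these libraries where they do the work, as an engineer would, in place of code of your own. Each camera call takes 0.05 s, during which the arm holds its last target.

### The job

Get the gel caster ready: first take the lidded pot off the heat by sliding it, without lifting or tipping it, from the red ring to the middle of the white ring on the warming plate. Then take the red-handled gap blade out of its holder, lower it upright between the caster's two glass plates, midway along them, until it drags snugly on both, without forcing it further, and finish still holding it there by its handle. Leave the yellow tub, the tube rack and the vial where they are.

Things in the scene. Friction and masses are not known exactly. Their poses are not given: they have to be found in the camera images.
- pot_knob (a point): On the axis of the black knob (22 mm diameter, 36 mm tall) of the lidded steel pot, 24 mm above the lid, 12 mm below the knob's top, 71 mm above the pot's underside. Pot: one rigid piece, 110 mm wide, 47 mm high without knob, 0.3 to 0.65 kg, z up; two wire ears stick out 12 mm. It starts within 6 mm of the red ring's centre, this point then 99 mm above the table.
- hotplate: Fixed white warming plate with a flat dark steel top without rims, 160 mm (its x) by 280 mm (its y), 28 mm high; origin at the centre of its underside. It stands to the robot's left or right.
- ring_red: Centre of the red painted ring (128 mm outside diameter, flat, red centre dot) on the warming plate's top: the heated position, where the pot starts. It lies 66 mm from the warming plate's centre along the plate's y, on either side.
- ring_white: Centre of the white painted ring (same size, white centre dot) on the warming plate's top, 132 mm from the red ring's centre: the rest position, where the pot must go.
- holder: Fixed white block, 90 mm (x) by 75 mm (y), 40 mm high, with a slot in the middle of its top, 32.5 mm along its x, 5.5 mm along its y, 35 mm deep, in which the blade stands. Origin: centre of its underside. It stands on the other side from the warming plate.
- blade: The loose gap blade, 80 g, upright in the holder at the start. Origin: centre of its red handle, 36 mm wide (its x), 12 mm thick (its y: grip it across this), 45 mm tall (z). Below it hangs a flat steel blade 30 mm wide (x), 3 mm thick (y), 85 mm long. In the holder the origin is 112.5 mm above the table; drawn straight up by 36 mm it is clear of the slot. Its two faces are alike.
- blade_tip (a point): Middle of the lower edge of the gap blade, 107.5 mm below the handle's centre; same axes as the blade.
- caster: The fixed gel caster: blue base 130 by 150 mm with grey cheeks 48 mm high at both ends of the gap, two glass plates upright in the middle, the floor under them 22 mm above the table. Origin: centre of its underside. The plates ride on a common carriage that gives sideways (y) up to 5 mm under less than 1 N, so they centre themselves on the blade.
- gap_mouth (a point): Middle of the mouth between the caster's glass plates, 92 mm above the table. x runs along the gap, y across it, z up: the blade's x goes along this x (either way round). Plates: 70 mm long, 62 mm deep. Gap 8 to 9.3 mm wide here, narrowing by 0.12 mm per mm of depth; orange lips above, 10 mm high, flare it to about 22 mm.
- plate_fixed: Glass plate on the caster's -y side; origin 92 mm below the mouth. The gap's setting differs each time and must be felt: the 3 mm blade meets both plates with its lower end 42 to 53 mm below the mouth.
- plate_sprung: Glass plate on the caster's +y side, pressed by springs towards the other; gives up to 4 mm; origin as the other plate's. It yields once the blade meets both: the squeeze is then about 3 N and grows by 0.7 N per further mm of depth; the upward drag on the blade while it moves is about 1 to 1.5 times the squeeze, at rest less.
- tub: Bystander: loose yellow tub with black lid, 90 mm in diameter, 125 mm high; origin at the centre of its underside.
- rack: Bystander: loose green tube rack, 80 by 150 mm, about 85 mm high with its tubes; origin at the centre of its underside.
- vial: Bystander: small amber vial with blue cap, 32 mm in diameter, 70 mm high; origin at the centre of its underside; it stands between the robot and the caster.

How it is judged:
On the way, in this order (a step that is already met when the one before it is completed fails the run):
1. the pot stands on the white ring, while the blade is still in its holder (horizontal distance between pot_knob and ring_white below 0.015 m and height (world z) of pot_knob between 0.093 and 0.104 m and angle between pot_knob's own z axis and vertical below 0.1 rad and distance of blade from where it was at the start of the episode below 0.03 m), for 0.2 s.
2. the blade's lower end is between the plates (x of blade_tip in the frame of gap_mouth between -0.018 and 0.018 m and y of blade_tip in the frame of gap_mouth between -0.009 and 0.009 m and z of blade_tip in the frame of gap_mouth below -0.01 m), for 0.1 s.
At the end, for the whole second after the job is handed in: Pot upright on the warming plate within 15 mm of the white ring's centre; blade still gripped, at rest, upright (7 degrees) between the plates, within 18 mm of mid-gap, lower end 35 to 65 mm below the mouth, each plate pressing it with 1.2 to 10.5 N (horizontal distance between pot_knob and ring_white below 0.015 m and height (world z) of pot_knob between 0.093 and 0.104 m and angle between pot_knob's own z axis and vertical below 0.1 rad and x of blade_tip in the frame of gap_mouth between -0.018 and 0.018 m and y of blade_tip in the frame of gap_mouth between -0.009 and 0.009 m and z of blade_tip in the frame of gap_mouth between -0.065 and -0.035 m and contact force between blade and plate_fixed between 1.2 and 10.5 N and contact force between blade and plate_sprung between 1.2 and 10.5 N and contact force between the fingers and blade above 1.5 N and angle between blade's own z axis and vertical below 0.12 rad and linear speed of blade below 0.01 m/s and angle between the x axis of blade and the x axis of gap_mouth, either way round below 0.2 rad); the arm keeps its last pose, push and grip.
It fails at once if the pot is lifted (8 mm) or pushed off the warming plate (height (world z) of pot_knob above 0.107 m or height (world z) of pot_knob below 0.089 m).
It fails at once if the pot is tipped (angle between pot_knob's own z axis and vertical above 0.2 rad).
It fails at once if the blade is forced (25 N) into the plates (contact force between blade and plate_fixed above 25 N or contact force between blade and plate_sprung above 25 N).
It fails at once if the tub, the rack or the vial is moved (20 mm) or tipped (distance of any of tub, rack, vial from where it was at the start of the episode above 0.02 m or angle between any of tub, rack, vial's own z axis and vertical above 0.4 rad).
It also fails if it takes over 61 s, if anything falls off the work surface, if the arm or the gripper's body presses on something with over 40 N, if the wrist force passes 120 N, or if a joint passes its speed limit or range.

## Working session

There is one attempt and no reset: what is moved stays moved. The work goes in short steps, Python scripts to look and compute and a shell command to move; the robot and the scene stay as the last step left them, time stands still between calls to the robot, and variables do not carry over. Pictures are saved under pics/ and viewed, and the job is handed in when it is done.

```bash
ls; mkdir -p pics; python3 - <<'E'
from bench import r
import cv2,numpy as np
s=r.sense(); print({k:np.round(v,4).tolist() for k,v in s.items()})
for c in("side","top"):
    f=r.grab_frame(c); cv2.imwrite(f"pics/{c}0.png",f["frame"][:,:,::-1]); print(c,np.round(f["camera_matrix"],1).tolist(),np.round(f["R"],4).tolist(),np.round(f["t"],4).tolist())
for n in["pot_knob","hotplate","ring_red","ring_white","holder","blade","caster","gap_mouth","tub","rack","vial"]:
    for c in("side","top"):
        p=r.pinpoint(c,n); print(n,c,[(np.round(q["position"],4).tolist(),round(q["confidence"],2)) for q in p[:2]])
print(r.sense()["time"])
E
```

```text
pics
{'time': 0.0, 'joints': [-1.2357, 0.309, 1.6353, -0.0, 1.1997, -0.0697], 'qd': [-0.0005, 0.0025, 0.0001, -0.0007, 0.0004, 0.0008], 'effort': [-0.0022, -41.5256, -27.6666, -0.0003, 0.0103, -0.0], 'tool_pos': [0.2458, -0.5737, 0.249], 'tcp_rot': [-0.0012, 0.9796, 0.201, -0.0002], 'ft_force': [-0.9229, 0.2885, 0.3541], 'torque': [-0.0293, -0.0387, 0.0192], 'width': 0.0855}
side [[469.9, 0.0, 314.1], [0.0, 469.9, 235.4], [0.0, 0.0, 1.0]] [[-0.9844, -0.1759, -0.0085], [-0.1242, 0.7278, -0.6744], [0.1248, -0.6628, -0.7383]] [0.5612, 0.1202, 0.924]
top [[452.1, 0.0, 312.8], [0.0, 452.1, 235.9], [0.0, 0.0, 1.0]] [[0.0005, -0.9998, -0.018], [-0.9884, 0.0023, -0.1521], [0.1521, 0.0178, -0.9882]] [0.0217, 0.5559, 1.0315]
pot_knob side [([0.4956, 0.2295, 0.0982], 0.87), ([0.5099, -0.3179, 0.0048], 0.21)]
pot_knob top [([0.4966, 0.2329, 0.0976], 0.76), ([0.4315, -0.0322, 0.0063], 0.41)]
hotplate side [([0.4966, 0.2996, -0.0015], 0.76), ([0.5089, -0.3104, 0.1173], 0.25)]
hotplate top [([0.4962, 0.2978, 0.0057], 0.98)]
ring_red side [([0.6209, -0.0108, 0.002], 0.23)]
ring_red top []
ring_white
[... 182 characters left out ...]
 -0.3183, 0.007], 0.78)]
holder top [([0.515, -0.3144, 0.0021], 0.96)]
blade side [([0.5105, -0.3109, 0.1138], 0.73), ([0.4963, 0.2978, 0.0016], 0.26)]
blade top [([0.5082, -0.3127, 0.1139], 0.53)]
caster side [([0.6209, -0.0089, -0.0009], 0.91)]
caster top [([0.6171, -0.0079, -0.0025], 0.69)]
gap_mouth side [([0.6208, -0.0112, 0.0911], 0.75)]
gap_mouth top [([0.6237, -0.0141, 0.0913], 0.65), ([0.4962, 0.3027, 0.0024], 0.6)]
tub side [([0.7204, 0.368, -0.0005], 0.72)]
tub top [([0.7201, 0.3645, 0.0021], 0.62)]
rack side [([0.7314, -0.3874, 0.0031], 0.68)]
rack top [([0.7327, -0.3915, 0.0026], 0.7)]
vial side [([0.4344, -0.0296, -0.0019], 0.88)]
vial top [([0.4342, -0.029, 0.0046], 0.71)]
1.2
```

View pics/side0.png

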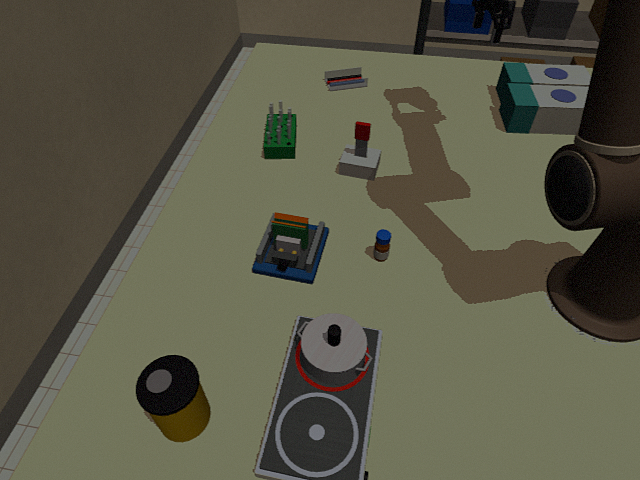

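View pics/top0.png

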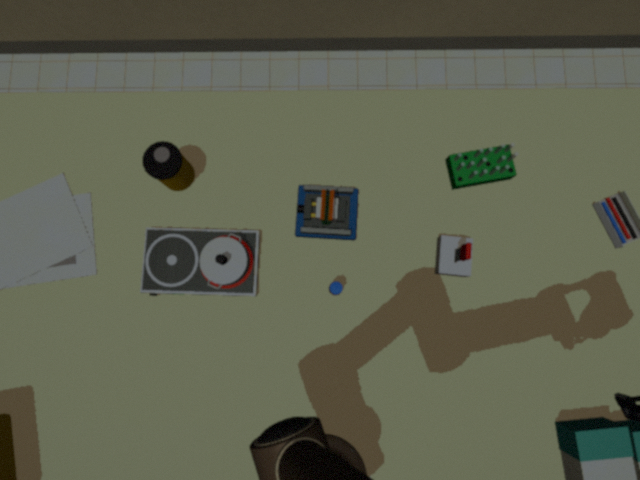

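Both pictures show the pot on the red ring: the side camera has its knob at (334,334), with the white ring's dot at (317,432), and the top camera has that dot at (172,260). The blade is at top (466,250) and the caster at (327,212). Next I'll zoom in for orientations.

```bash
cat > h.py <<'E'
import numpy as np,cv2
from bench import r
def ray(f,uv,z):
    K,R,t=f["camera_matrix"],np.array(f["R"]),np.array(f["t"])
    d=R.T@np.linalg.solve(K,[uv[0],uv[1],1]); c=-R.T@t
    return c+d*(z-c[2])/d[2]
def proj(f,X):
    p=f["camera_matrix"]@(np.array(f["R"])@np.array(X)+f["t"]); return p[:2]/p[2]
def tool(s,p):  # world point -> tool frame offset mm
    from scipy.spatial.transform import Rotation as Ro
    w,x,y,z=s["tcp_rot"]; Rm=Ro.from_quat([x,y,z,w])
    return 1000*Rm.inv().apply(np.array(p)-s["tool_pos"]),Rm.as_matrix()
E
python3 - <<'E'
from h import *
top=r.grab_frame("top");side=r.grab_frame("side")
def crop(f,u,v,n,k,name):
    cv2.imwrite(name,cv2.resize(f["frame"][v:v+n,u:u+n*4//3,::-1],None,fx=k,fy=k,interpolation=cv2.INTER_CUBIC))
a=top["frame"]
def c(f,u,v,n,k): return cv2.resize(f["frame"][v:v+n,u:u+n,::-1],None,fx=k,fy=k,interpolation=cv2.INTER_CUBIC)
g=np.vstack([np.hstack([c(top,285,172,80,5),c(top,430,215,80,5)])]);g=cv2.convertScaleAbs(g,alpha=1.5)
cv2.imwrite("pics/zt.png",g)
g=np.hstack([c(side,245,200,90,4),c(side,325,105,90,4)]);cv2.imwrite("pics/zs.png",cv2.convertScaleAbs(g,alpha=1.5))
for f,n in((top,"top"),(side,"side")):
    im=f["frame"].astype(int)
    u,v=((172,260) if n=="top" else (317,432))
    w=im[v-12:v+13,u-12:u+13].sum(2); m=w>(w.max()+np.median(w))/2
    yy,xx=np.nonzero(m); px=(xx.mean()+u-12,yy.mean()+v-12); print(n,"white",px,m.sum(),ray(f,px,.028))
    m=(im[:,:,0]>110)&(im[:,:,1]<60)&(im[:,:,2]<60)
    print("redpix",m.sum())
    hp=r.cut_out(n,"hotplate")[0]["region"].astype(np.uint8)
    rc=cv2.minAreaRect(np.argwhere(hp)[:,::-1].astype(np.float32))
    b=cv2.boxPoints(rc); print("hot",[np.round(ray(f,q,.028)[:2],4).tolist() for q in b])
    hd=r.cut_out(n,"holder")[0]["region"]; b=cv2.boxPoints(cv2.minAreaRect(np.argwhere(hd)[:,::-1].astype(np.float32)))
    print("holder",[np.round(ray(f,q,.04)[:2],4).tolist() for q in b])
    hd=r.cut_out(n,"caster")[0]["region"]; b=cv2.boxPoints(cv2.minAreaRect(np.argwhere(hd)[:,::-1].astype(np.float32)))
    print("caster",[np.round(ray(f,q,.015)[:2],4).tolist() for q in b])
E
```

```text
top white (np.float64(171.3170731707317), np.float64(259.5121951219512)) 82 [0.50149786 0.36167209 0.028     ]
redpix 0
hot [[0.4199, 0.4333], [0.5824, 0.4386], [0.5742, 0.1507], [0.4128, 0.1518]]
holder [[0.4657, -0.2614], [0.5595, -0.2723], [0.5526, -0.3574], [0.4591, -0.3454]]
caster [[0.5602, 0.0679], [0.6931, 0.06], [0.6821, -0.0911], [0.5498, -0.0806]]
side white (np.float64(316.4162436548223), np.float64(431.7817258883249)) 197 [0.50130671 0.36283568 0.028     ]
redpix 506
hot [[0.579, 0.4434], [0.623, 0.1631], [0.4148, 0.1513], [0.4164, 0.4295]]
holder [[0.5561, -0.2367], [0.5596, -0.3592], [0.4611, -0.3469], [0.4642, -0.2271]]
caster [[0.689, 0.0661], [0.6959, -0.1245], [0.5472, -0.0912], [0.5574, 0.0893]]
```

View pics/zt.png

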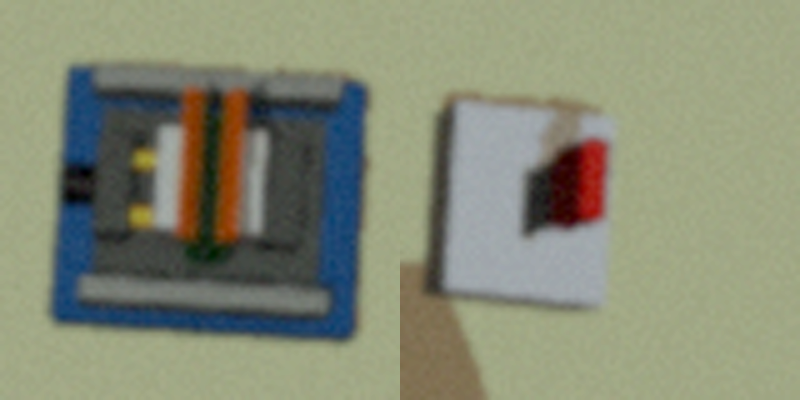

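View pics/zs.png

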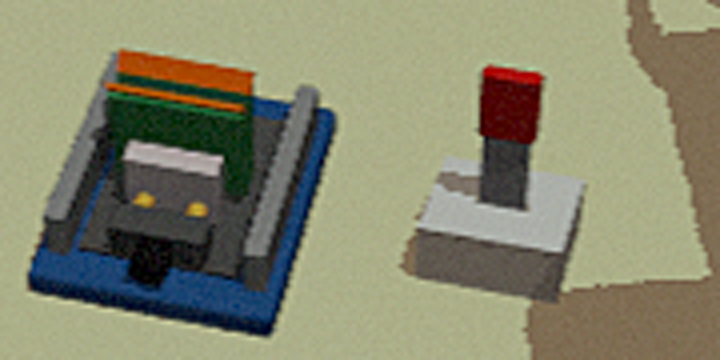

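The blade and slot yaw is about -6°, the caster about -4°, and the plate about -2°. I'll turn the tool to about -2.5° and fly over the pot.

```bash
python3 -m handwheel '[[0,0,0,8.5,85],[0,0,0,8.5,85],[0,0,0,8.5,85],[12,-46,0,0,85],[12,-46,0,0,85],[12,-46,0,0,85],[12,-46,0,0,85],[12,-46,0,0,85],[12,-46,0,0,85],[12,-46,0,0,85],[12,-46,0,0,85],[12,-46,0,0,85],[12,-46,0,0,85],[12,-46,0,0,85],[12,-46,0,0,85],[12,-46,0,0,85],[12,-46,0,0,85],[12,-46,0,0,85]]'
python3 - <<'E'
from h import *
s=r.sense();o,R=tool(s,[.4963,.231,.102]);print(s["time"],s["tool_pos"],o,np.degrees(np.arctan2(R[1,0],R[0,0])),R[:,2],s["ft_force"])
E
```

```text
time: 3.4
tool_pos: [0.4722, 0.1224, 0.2516]
tcp_rot: [0.004, 0.999, -0.033, 0.008]
ft_force: [0.9, -1.1, -0.0]
width: 0.0853
3.4 [0.47222697 0.12236129 0.25162654] [  14.40759849 -111.15016688  149.02363365] -3.753414939366635 [ 0.01615782 -0.00889572 -0.99982988] [ 0.86943716 -1.07407414 -0.00835997]
```

```bash
python3 -m handwheel '[[5,-38,20,0,50],[5,-38,20,0,50],[4,-30,10,0,50],[0,0,0,0,50]]'
python3 - <<'E'
from h import *
s=r.sense();o,R=tool(s,[.4963,.231,.102]);print(s["time"],s["tool_pos"],o,np.degrees(np.arctan2(R[1,0],R[0,0])),R[:,2],s["ft_force"])
im=[]
for c in("top","side"):
    f=r.grab_frame(c);cv2.imwrite(f"pics/{c}1.png",f["frame"][:,:,::-1])
    k=r.pinpoint(c,"pot_knob");print(c,[(np.round(q["position"],4),q["confidence"]) for q in k[:1]])
E
```

```text
time: 3.8
tool_pos: [0.4976, 0.238, 0.2021]
tcp_rot: [0.002, 0.999, -0.029, 0.012]
ft_force: [-0.9, 0.1, -0.2]
width: 0.0499
3.8 [0.49755043 0.23796506 0.20207981] [ -3.34326667   6.63808524 100.05399573] -3.329703892368528 [ 0.0247101 -0.005321  -0.9996805] [-0.88690161  0.10904661 -0.15378593]
top [(array([0.4954, 0.2307, 0.0979]), 0.82)]
side [(array([0.4973, 0.2308, 0.0997]), 0.84)]
```

View pics/side1.png

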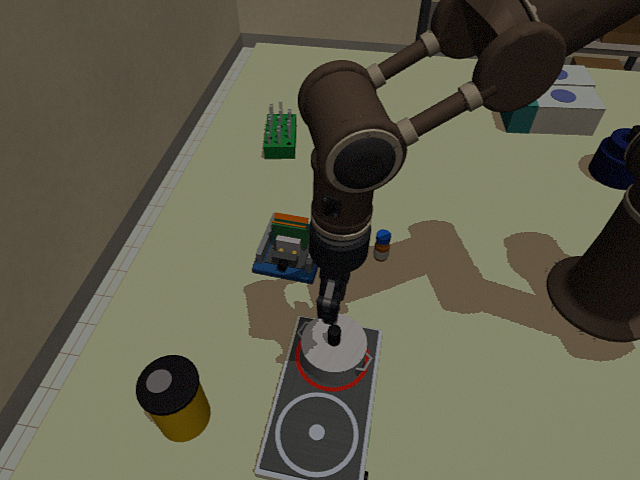

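The side view shows the gripper above the pot, and the knob at (334,334) agrees with the earlier fix. I'm descending around the knob.

```bash
python3 -m handwheel '[[-3,6,10,0,50],[0,0,20,0,50],[0,0,20,0,50],[0,0,15,0,50],[0,0,10,0,50],[0,0,0,0,50]]'
python3 - <<'E'
from h import *
s=r.sense();o,R=tool(s,[.4963,.231,.102]);print(s["time"],s["tool_pos"],o,np.degrees(np.arctan2(R[1,0],R[0,0])),R[:,2],s["ft_force"])
E
```

```text
time: 4.6
tool_pos: [0.4971, 0.2191, 0.1285]
tcp_rot: [0.003, 0.999, -0.036, 0.016]
ft_force: [-0.4, 0.0, -0.3]
width: 0.0503
4.6 [0.49709104 0.21910295 0.12850277] [ -2.48419571 -11.9315755   26.38235345] -4.127031921422199 [ 0.03127225 -0.0068996  -0.99948709] [-0.36179573  0.00967852 -0.28533766]
```

```bash
python3 -m handwheel '[[-2,-6,0,0,50],[0,-4,0,0,50],[0,0,0,0,50]]'
python3 - <<'E'
from h import *
s=r.sense();o,R=tool(s,[.4963,.231,.102]);print(s["time"],s["tool_pos"],o,np.degrees(np.arctan2(R[1,0],R[0,0])),R[:,2],s["ft_force"],s["qd"])
E
```

```text
time: 4.9
tool_pos: [0.4968, 0.2291, 0.13]
tcp_rot: [0.002, 0.999, -0.037, 0.017]
ft_force: [0.3, 0.3, 0.2]
width: 0.0502
4.9 [0.49677662 0.22912218 0.13000813] [-1.56753421 -1.93446648 27.96442766] -4.2571610220371 [ 0.03368034 -0.00599243 -0.99941469] [0.29021202 0.30064071 0.24692809] [-8.74497363e-04 -1.11299173e-02 -1.46779470e-03 -8.65526841e-04
  6.42549071e-03 -3.22111579e-05]
```

```bash
python3 -m handwheel '[[-1,-2,13,0,50],[0,0,10,0,50],[0,0,4,0,50],[0,0,0,0,50]]'
python3 - <<'E'
from h import *
s=r.sense();o,R=tool(s,[.4963,.231,.102]);print(s["time"],s["tool_pos"],o,R[:,2],s["ft_force"],s["qd"])
E
```

```text
time: 5.3
tool_pos: [0.4976, 0.2323, 0.1019]
tcp_rot: [0.002, 0.999, -0.036, 0.018]
ft_force: [0.4, -0.2, 0.2]
width: 0.05
5.3 [0.49763202 0.2323072  0.10191497] [-1.22950471  1.40091187 -0.12666415] [ 0.03626761 -0.00505991 -0.9993293 ] [ 0.43422677 -0.23871994  0.24006032] [ 3.08527328e-03  9.49117980e-03 -9.62502546e-05 -2.37486366e-03
 -4.83726051e-03  1.94891256e-03]
```

```bash
python3 -m handwheel '[[-1,1,0,0,0],[0,0,0,0,0],[0,0,0,0,0],[0,0,0,0,0]]'
python3 - <<'E'
from h import *
s=r.sense();o,R=tool(s,[.5014,.3622,.102]);print(s["time"],s["tool_pos"],s["width"],o,R[:,2],s["ft_force"],np.round(s["torque"],2))
E
```

```text
time: 5.7
tool_pos: [0.4961, 0.2308, 0.1015]
tcp_rot: [0.002, 0.999, -0.036, 0.018]
ft_force: [0.2, 0.3, -2.3]
width: 0.0204
5.7 [0.49613855 0.23078678 0.10146305] 0.0204442359075927 [  -4.24501348 -131.44600011   -1.15522111] [ 0.03508976 -0.00611228 -0.99936547] [ 0.24421933  0.3158249  -2.33240481] [ 0.12 -0.02  0.02]
```

```bash
python3 -m handwheel '[[0,-8,0,0,0],[0,-14,0,0,0],[-1,-14,0,0,0],[-1,-14,0,0,0],[0,-14,0,0,0]]'
python3 - <<'E'
from h import *
s=r.sense();o,R=tool(s,[.5014,.3622,.1015]);print(s["time"],s["tool_pos"],s["width"],o,R[:,2],s["ft_force"],np.round(s["torque"],2))
E
```

```text
time: 6.2
tool_pos: [0.4991, 0.2938, 0.1018]
tcp_rot: [0.006, 0.999, -0.037, 0.017]
ft_force: [0.4, -4.6, 2.6]
width: 0.0205
6.2 [0.4991132  0.29384832 0.10179079] 0.02049443352674452 [ -2.73366086 -68.33388696  -0.52233791] [ 0.03416404 -0.01303643 -0.99933121] [ 0.44364707 -4.5696567   2.59482822] [-0.61  0.05 -0.07]
```

```bash
python3 -m handwheel '[[-1,-14,0,0,0],[-1,-14,0,0,0],[0,-14,0,0,0],[0,-12,0,0,0],[0,-6,0,0,0],[0,0,0,0,0]]'
python3 - <<'E'
from h import *
s=r.sense();o,R=tool(s,[.5014,.3622,.1015]);print(s["time"],s["tool_pos"],s["width"],o,R[:,2],s["ft_force"],np.round(s["torque"],2))
E
```

```text
time: 6.8
tool_pos: [0.5015, 0.3623, 0.1018]
tcp_rot: [0.006, 0.999, -0.034, 0.018]
ft_force: [0.5, -3.6, 1.6]
width: 0.0206
6.8 [0.50152452 0.36234634 0.10179038] 0.020632397252442678 [-0.12463302  0.15141595  0.28771945] [ 0.03539397 -0.01333091 -0.99928452] [ 0.47748049 -3.60536439  1.62370995] [-0.42 -0.12 -0.05]
```

```bash
python3 -m handwheel '[[0,0,0,0,50],[0,0,0,0,50],[0,0,0,0,50],[0,0,0,0,50]]'
python3 - <<'E'
from h import *
s=r.sense();print(s["time"],s["tool_pos"],s["width"],s["ft_force"])
E
python3 -m handwheel '[[0,0,-15,0,50],[0,0,-30,0,50],[0,0,-40,0,50],[0,0,-40,0,50],[0,40,0,0,70],[0,40,0,0,70]]'
python3 - <<'E'
from h import *
s=r.sense();o,R=tool(s,[.51,-.3135,.23]);print(s["time"],s["tool_pos"],o,R[:,2],s["ft_force"],np.degrees(np.arctan2(R[1,0],R[0,0])))
for c in("side","top"):
    f=r.grab_frame(c);cv2.imwrite(f"pics/{c}2.png",f["frame"][:,:,::-1])
    for n in("pot_knob","ring_white"):
        k=r.pinpoint(c,n);print(c,n,[(np.round(q["position"],4),round(q["confidence"],2)) for q in k[:1]])
E
```

```text
time: 7.2
tool_pos: [0.5007, 0.364, 0.1008]
tcp_rot: [0.004, 0.999, -0.035, 0.017]
ft_force: [-0.1, 0.3, 0.3]
width: 0.0499
7.2 [0.50072603 0.36399006 0.10078069] 0.04993813638573449 [-0.07811916  0.28380741  0.25600167]
time: 7.8
tool_pos: [0.4914, 0.2873, 0.2362]
tcp_rot: [0.002, 0.999, -0.033, 0.019]
ft_force: [-0.0, -0.1, 0.2]
width: 0.0698
7.8 [0.49138838 0.28732138 0.23620049] [ 58.35855853 598.21954466   9.94107538] [ 0.03864208 -0.0050366  -0.99924042] [-0.04994366 -0.14303485  0.2085531 ] -3.8243837185006773
side pot_knob [(array([0.4976, 0.3611, 0.0991]), 0.95)]
side ring_white []
top pot_knob [(array([0.5008, 0.3648, 0.0947]), 0.6)]
top ring_white []
```

View pics/side2.png

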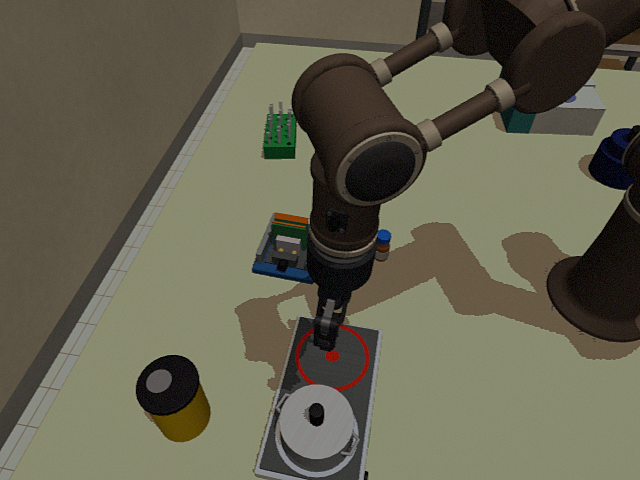

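The pot stands on the white ring with its knob at side (316,413), and the red ring is now empty. I'm flying to the blade.

```bash
python3 -m handwheel '[[4,45,0,2,70],[4,46,0,0,70],[4,46,0,0,70],[4,46,0,0,70],[4,46,0,0,70],[4,46,0,0,70],[4,46,0,0,70],[4,46,0,0,70],[4,46,0,0,70],[4,46,0,0,70],[4,46,0,0,70],[4,46,0,0,70],[2,20,0,0,70],[0,0,0,0,70]]'
python3 - <<'E'
from h import *
s=r.sense();o,R=tool(s,[.51,-.3135,.113]);print(s["time"],s["tool_pos"],o,R[:,2],s["ft_force"],np.degrees(np.arctan2(R[1,0],R[0,0])))
for c in("side","top"):
    f=r.grab_frame(c);cv2.imwrite(f"pics/{c}3.png",f["frame"][:,:,::-1])
    for n in("blade","holder"):
        k=r.pinpoint(c,n);print(c,n,[(np.round(q["position"],4),round(q["confidence"],2)) for q in k[:1]])
E
```

```text
time: 9.5
tool_pos: [0.4976, -0.2937, 0.2322]
tcp_rot: [-0.001, 0.999, -0.041, 0.019]
ft_force: [-0.3, 1.3, 0.3]
width: 0.0703
9.5 [ 0.49764018 -0.29367326  0.23223691] [  9.31833698  19.26946139 119.60418908] [ 0.03881033  0.00113482 -0.99924595] [-0.32433285  1.32227153  0.31315465] -4.661050778264096
side blade [(array([ 0.5105, -0.312 ,  0.1147]), 0.7)]
side holder [(array([ 0.5121, -0.3143,  0.0056]), 0.63)]
top blade [(array([ 0.5102, -0.3158,  0.1144]), 0.42)]
top holder [(array([ 5.153e-01, -3.136e-01, -1.000e-04]), 0.85)]
```

View pics/side3.png

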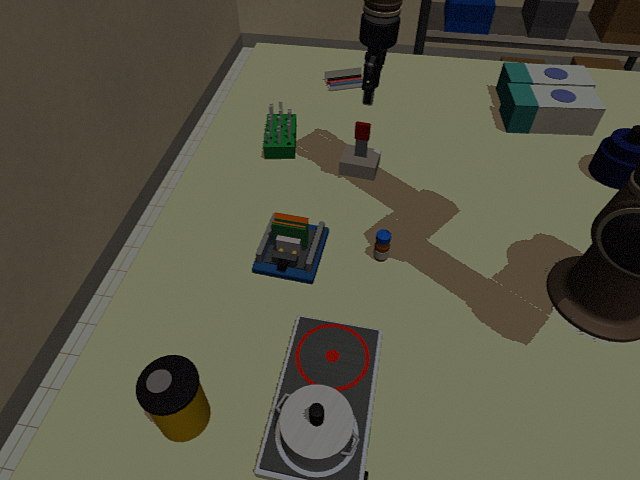

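The gripper is above and beside the holder, and the blade handle is at side (362,131). I'm aligning and starting the descent.

```bash
python3 -m handwheel '[[9,12,0,1,70],[1,8,10,0,70],[0,0,25,0,70],[0,0,20,0,70],[0,0,0,0,70]]'
python3 - <<'E'
from h import *
s=r.sense();o,R=tool(s,[.511,-.314,.114]);print(s["time"],s["tool_pos"],o,R[:,2],s["ft_force"],np.degrees(np.arctan2(R[1,0],R[0,0])))
for c in("side","top"):
    f=r.grab_frame(c);cv2.imwrite(f"pics/{c}4.png",cv2.resize(f["frame"][60:200,280:467,::-1] if c=="side" else f["frame"][180:320,390:577,::-1],None,fx=4,fy=4))
E
```

```text
time: 10.3
tool_pos: [0.5087, -0.3055, 0.1762]
tcp_rot: [-0.002, 0.999, -0.043, 0.019]
ft_force: [-1.2, 0.4, -0.8]
width: 0.0705
10.3 [ 0.50865501 -0.30547419  0.17624674] [ 0.67038001  8.68303784 62.26556051] [ 0.03889212  0.00293394 -0.99923911] [-1.17469425  0.40959052 -0.78429152] -4.929621935262746
```

View pics/side4.png

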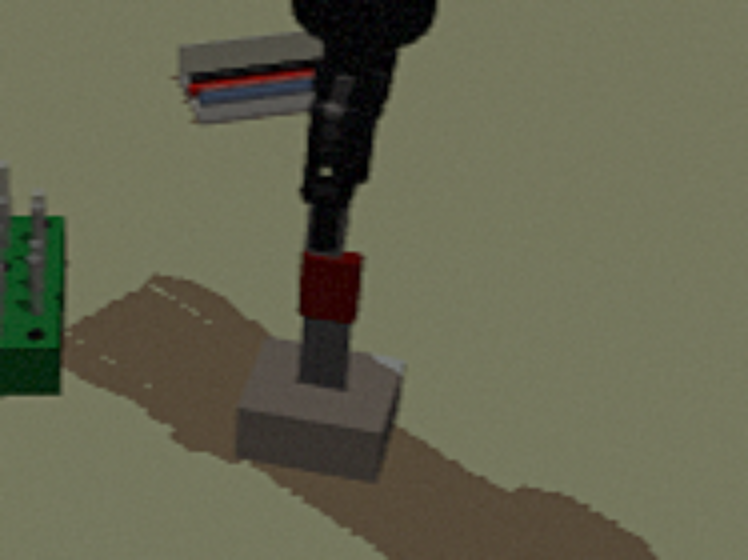

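View pics/top4.png

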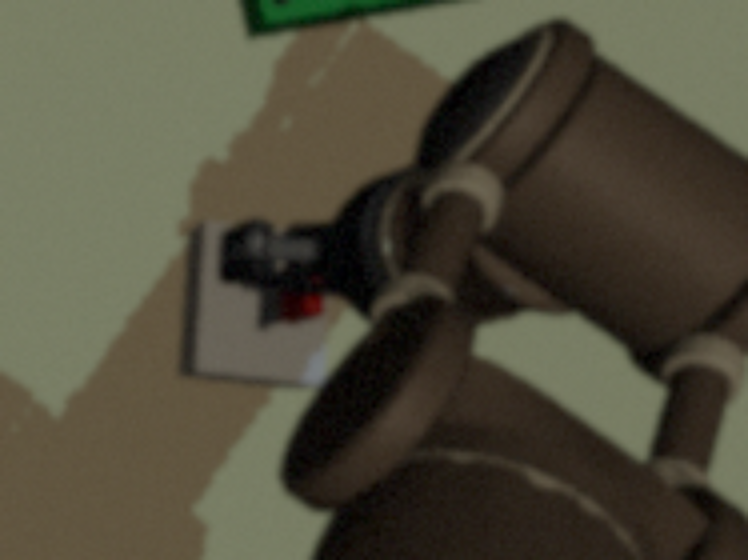

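Both views show the fingers above the red handle, within about a centimetre in y. I'm correcting y, then lowering.

```bash
python3 -m handwheel '[[0,9,0,1,60],[1,0,20,0,60],[0,0,20,0,60],[0,0,15,0,60],[0,0,5,0,60],[0,0,0,0,60]]'
python3 - <<'E'
from h import *
s=r.sense();o,R=tool(s,[.511,-.314,.114]);print(s["time"],s["tool_pos"],o,R[:,2],s["ft_force"],np.degrees(np.arctan2(R[1,0],R[0,0])))
E
```

```text
time: 11.0
tool_pos: [0.5178, -0.3217, 0.1254]
tcp_rot: [0.003, 0.998, -0.053, 0.028]
ft_force: [0.1, 0.2, -0.3]
width: 0.0603
11.0 [ 0.51782955 -0.32167393  0.12539226] [-8.22048213 -6.95447319 10.92586289] [ 0.05461942 -0.00987839 -0.99845838] [ 0.1494611   0.17367198 -0.26838967] -6.0597561818723715
```

```bash
python3 -m handwheel '[[-4,-4,0,0,60],[-4,-3,0,0,60],[0,0,5,0,60],[0,0,0,0,60]]'
python3 - <<'E'
from h import *
s=r.sense();o,R=tool(s,[.511,-.314,.114]);print(s["time"],s["tool_pos"],o,R[:,2],s["ft_force"],np.degrees(np.arctan2(R[1,0],R[0,0])))
E
```

```text
time: 11.4
tool_pos: [0.5115, -0.3142, 0.1223]
tcp_rot: [0.005, 0.998, -0.053, 0.029]
ft_force: [-0.2, -0.5, -0.7]
width: 0.0601
11.4 [ 0.51146523 -0.31422068  0.12233417] [-0.97573782 -0.22079637  8.28991893] [ 0.05789703 -0.01227696 -0.99824707] [-0.21841267 -0.51962261 -0.70724521] -6.064801531079064
```

```bash
python3 -m handwheel '[[-1,0,6,0,60],[0,0,0,0,20],[0,0,0,0,0],[0,0,0,0,0],[0,0,0,0,0],[0,0,0,0,0],[0,0,0,0,0]]'
python3 - <<'E'
from h import *
s=r.sense();o,R=tool(s,[.511,-.314,.114]);print(s["time"],s["tool_pos"],s["width"],o,R[:,2],s["ft_force"],s["torque"],np.degrees(np.arctan2(R[1,0],R[0,0])))
for c in("side",):
    f=r.grab_frame(c);cv2.imwrite(f"pics/{c}5.png",cv2.resize(f["frame"][60:200,280:467,::-1],None,fx=4,fy=4))
E
```

```text
time: 12.1
tool_pos: [0.5113, -0.3144, 0.1163]
tcp_rot: [0.005, 0.998, -0.053, 0.03]
ft_force: [0.2, 0.9, 0.4]
width: 0.0116
12.1 [ 0.51130522 -0.31437889  0.1162884 ] 0.011602421181604903 [-0.47985536 -0.35926297  2.26145445] [ 0.05883451 -0.01277659 -0.99818598] [0.19231693 0.85188034 0.40919369] [-0.0150208   0.00276506  0.00817702] -6.057426777649483
```

View pics/side5.png

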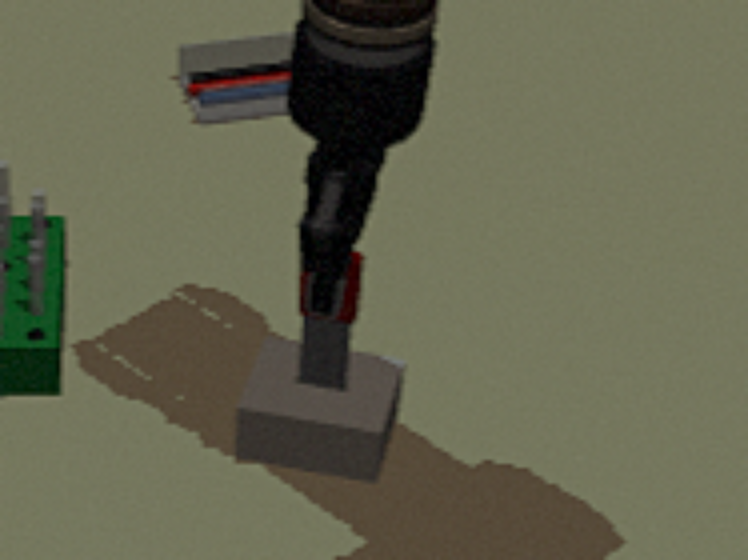

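The side view shows the fingers centred on the handle, with the blade upright in the slot. I'll work out world-vertical in tool axes.

```bash
python3 - <<'E'
from h import *
s=r.sense();o,R=tool(s,[.5113,-.3144,.1663]);print(o)
E
```

```text
[  2.98849058   0.38325739 -49.91795302]
```

```bash
python3 -m handwheel '[[0.6,0,-10,0,0],[0.6,0,-10,0,0],[0.6,0,-10,0,0],[0.6,0,-10,0,0]]'
python3 - <<'E'
from h import *
s=r.sense();o,R=tool(s,[.5113,-.3144,.2663]);print(s["time"],s["tool_pos"],s["width"],o,R[:,2],s["ft_force"],s["torque"],np.degrees(np.arctan2(R[1,0],R[0,0])))
E
```

```text
time: 12.55
tool_pos: [0.5105, -0.3135, 0.1578]
tcp_rot: [0.004, 0.998, -0.053, 0.029]
ft_force: [-0.6, -0.1, -1.3]
width: 0.0113
12.55 [ 0.51047479 -0.31352488  0.1577865 ] 0.011286659062513592 [   7.14306811    1.3379882  -108.27655919] [ 0.05656208 -0.01116538 -0.99833665] [-0.59877338 -0.07517012 -1.29438756] [0.0173672  0.02771024 0.08105574] -6.06636915960268
```

```bash
python3 -m handwheel '[[2,0,-35,0,0],[2,0,-35,0,0],[2,0,-30,0,0],[0,0,0,-2,0]]'
python3 - <<'E'
from h import *
f=r.grab_frame("top")
for u,v in((216,90),(211,240),(213.5,165)): print(ray(f,(285+(u+.5)/5-.5,172+(v+.5)/5-.5),.102))
s=r.sense();o,R=tool(s,[.621,-.0125,.2563]);print(s["time"],s["tool_pos"],s["width"],o,R[:,2],s["ft_force"],s["torque"],np.degrees(np.arctan2(R[1,0],R[0,0])))
E
```

```text
time: 12.95
tool_pos: [0.5111, -0.3134, 0.2668]
tcp_rot: [0.006, 0.999, -0.035, 0.03]
ft_force: [0.0, -0.8, -0.7]
width: 0.0113
[ 0.65339407 -0.01388421  0.102     ]
[ 0.58386923 -0.01131329  0.102     ]
[ 0.61845304 -0.01259215  0.102     ]
13.0 [ 0.5101711  -0.31281945  0.2649181 ] 0.011375899341549651 [  89.36999587 -307.302662     11.27682452] [ 0.056933   -0.01210872 -0.99830457] [0.91599312 0.18459972 1.08736355] [ 0.00862178  0.02536597 -0.03760073] -3.9241862188372596
```

```bash
python3 -m handwheel '[[4,-15,0,0,0],[9,-30,0,0,0],[9,-30,0,0,0],[9,-30,0,0,0],[9,-30,0,0,0],[9,-30,0,0,0],[9,-30,0,0,0],[9,-30,0,0,0],[9,-30,0,0,0],[9,-30,0,0,0],[4,-15,0,0,0],[0,0,0,0,0]]'
python3 - <<'E'
from h import *
s=r.sense();o,R=tool(s,[.62,-.0125,.222]);print(s["time"],s["tool_pos"],s["width"],o,R[:,2],s["ft_force"],s["torque"],np.degrees(np.arctan2(R[1,0],R[0,0])))
for c in("side","top"):
    f=r.grab_frame(c);cv2.imwrite(f"pics/{c}6.png",cv2.resize(f["frame"][130:290,210:423,::-1],None,fx=3.5,fy=3.5))
    for n in("blade","blade_tip","gap_mouth"):
        k=r.pinpoint(c,n);print(c,n,[(np.round(q["position"],4),round(q["confidence"],2)) for q in k[:1]])
E
```

```text
time: 14.2
tool_pos: [0.6171, 0.0038, 0.2605]
tcp_rot: [0.001, 0.999, -0.038, 0.019]
ft_force: [-0.5, -1.0, -0.6]
width: 0.0114
14.2 [0.61708105 0.00375198 0.26046919] 0.011424608846668448 [ 2.65364838 15.98666926 38.59935585] [ 0.03884926 -0.00282801 -0.99924108] [-0.54808582 -0.9626299  -0.56080066] [-0.01977181  0.03694407 -0.05752943] -4.393037471249377
side blade [(array([0.6136, 0.0069, 0.2572]), 0.73)]
side blade_tip [(array([6.134e-01, 3.000e-04, 1.500e-01]), 0.95)]
side gap_mouth [(array([ 0.622 , -0.0141,  0.0951]), 0.82)]
top blade [(array([6.163e-01, 4.000e-04, 2.631e-01]), 0.52)]
top blade_tip [(array([0.6132, 0.003 , 0.1518]), 0.43)]
top gap_mouth [(array([ 0.6235, -0.012 ,  0.0948]), 0.65)]
```

View pics/side6.png

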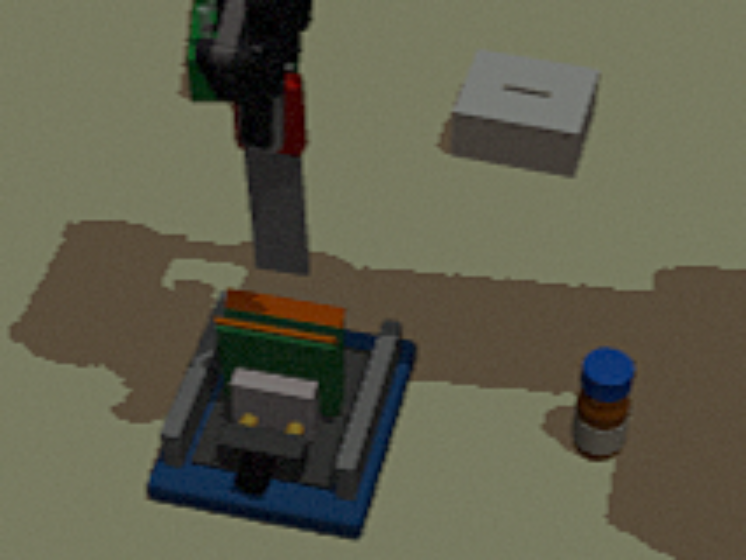

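View pics/top6.png

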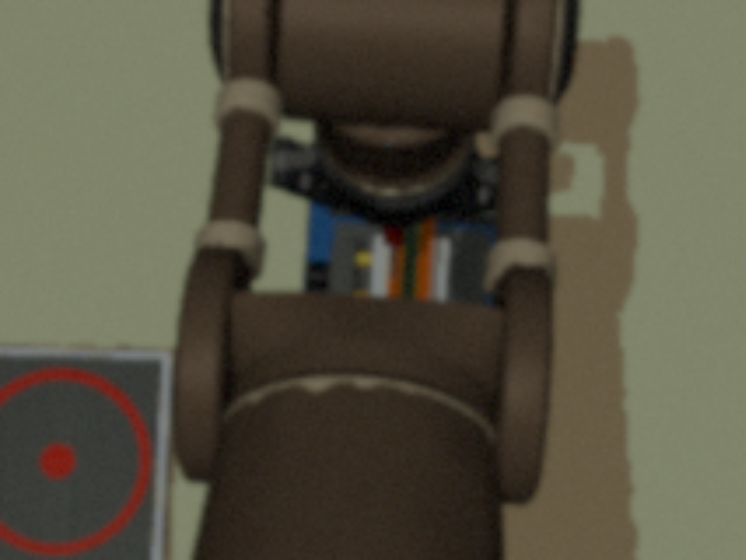

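The side view shows the blade upright and clear, with its tip at about full-image (290,207), still +y of the orange mouth. I'm correcting by x +8 and y -15 mm, then lowering to just above the lips.

```bash
python3 -m handwheel '[[4,8,0,0,0],[4,6,0,0,0],[0,0,15,0,0],[-1,0,20,0,0],[0,0,0,0,0]]'
python3 - <<'E'
from h import *
s=r.sense();o,R=tool(s,[.625,-.0125,.222]);print(s["time"],s["tool_pos"],s["width"],o,R[:,2],s["ft_force"],s["torque"],np.degrees(np.arctan2(R[1,0],R[0,0])))
for c in("side","top"):
    f=r.grab_frame(c);cv2.imwrite(f"pics/{c}7.png",cv2.resize(f["frame"][130:290,210:423,::-1],None,fx=3.5,fy=3.5))
    for n in("blade_tip","gap_mouth"):
        k=r.pinpoint(c,n);print(c,n,[(np.round(q["position"],4),round(q["confidence"],2)) for q in k[:1]])
E
```

```text
time: 15.1
tool_pos: [0.6256, -0.0192, 0.2252]
tcp_rot: [0.001, 0.999, -0.043, 0.021]
ft_force: [-0.6, 0.6, -2.0]
width: 0.011
15.1 [ 0.62556813 -0.01919601  0.2252133 ] 0.011029171824682455 [-1.274627   -6.62621181  3.15488981] [ 0.04242222 -0.00468676 -0.99908878] [-0.61862995  0.62299595 -2.01684864] [-0.00652952  0.08790253  0.00248414] -4.904825126581732
side blade_tip [(array([ 0.6229, -0.0234,  0.1173]), 0.76)]
side gap_mouth [(array([ 0.6224, -0.0104,  0.0905]), 0.63)]
top blade_tip [(array([ 0.6239, -0.0191,  0.1216]), 0.52)]
top gap_mouth [(array([ 0.6229, -0.0143,  0.0938]), 0.86)]
```

View pics/side7.png

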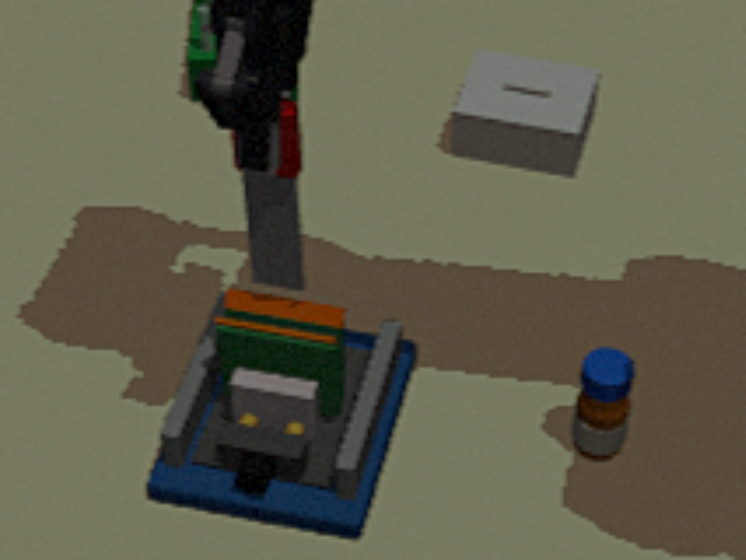

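The tip is about 7 mm too far toward -y, so I'm correcting that first.

```bash
python3 -m handwheel '[[-1,-4,0,-1,0],[0,-3,0,0,0],[0,0,0,0,0]]'
python3 - <<'E'
from h import *
s=r.sense();o,R=tool(s,[.6245,-.0125,.222]);print(s["time"],s["tool_pos"],s["width"],o,R[:,2],s["ft_force"],s["torque"],np.degrees(np.arctan2(R[1,0],R[0,0])))
for c in("side","top"):
    f=r.grab_frame(c);cv2.imwrite(f"pics/{c}8.png",cv2.resize(f["frame"][130:290,210:423,::-1],None,fx=3.5,fy=3.5))
    for n in("blade_tip","gap_mouth"):
        k=r.pinpoint(c,n);print(c,n,[(np.round(q["position"],4),round(q["confidence"],2)) for q in k[:1]])
E
```

```text
time: 15.7
tool_pos: [0.629, -0.0109, 0.2323]
tcp_rot: [0.002, 0.999, -0.033, 0.027]
ft_force: [-0.1, 0.2, -0.5]
width: 0.0113
15.7 [ 0.62904675 -0.01088603  0.23230326] 0.011277554555164942 [-4.98851546  1.8880693  10.04912614] [ 0.05444194 -0.00547297 -0.99850194] [-0.11086128  0.2319796  -0.54566476] [ 0.05244336  0.01856422 -0.00525237] -3.7416798868302235
side blade_tip [(array([ 0.6268, -0.0136,  0.1229]), 0.56)]
side gap_mouth [(array([ 0.6226, -0.0108,  0.0905]), 0.72)]
top blade_tip [(array([ 0.623 , -0.0094,  0.1236]), 0.5)]
top gap_mouth [(array([ 0.6255, -0.011 ,  0.0932]), 0.84)]
```

View pics/side8.png

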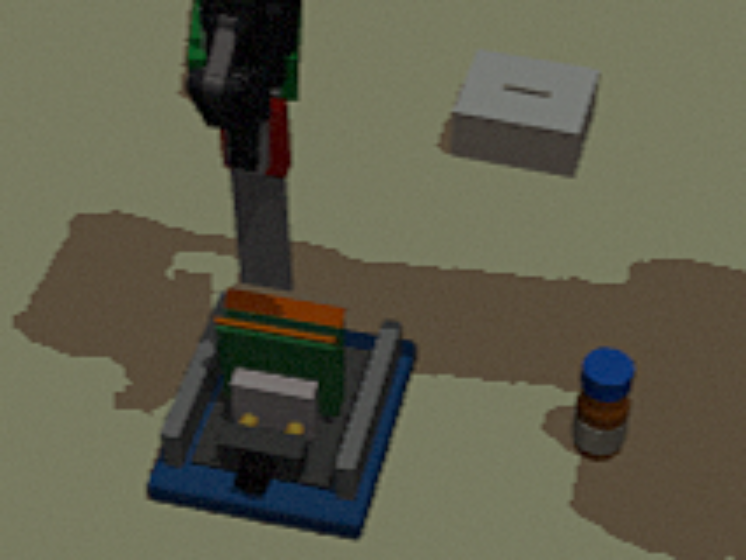

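The side view shows the tip above the mouth; estimates put it about 3 mm past mid-gap and within 1 mm across. I'm lowering into the flare in small rows.

```bash
python3 -m handwheel '[[-2,1,6,0,0],[-1,0,8,0,0],[-1,0,8,0,0],[-1,0,8,0,0],[0,0,0,0,0]]'
python3 - <<'E'
from h import *
s=r.sense();o,R=tool(s,[.622,-.0125,.173]);print(s["time"],s["tool_pos"],s["width"],o,R[:,2],s["ft_force"],s["torque"],np.degrees(np.arctan2(R[1,0],R[0,0])))
E
```

```text
time: 16.5
tool_pos: [0.6241, -0.0127, 0.1977]
tcp_rot: [0.002, 0.999, -0.033, 0.026]
ft_force: [-0.9, 0.1, -1.9]
width: 0.0115
16.5 [ 0.6240915  -0.0127406   0.19769101] 0.01145873274098407 [-3.37017959 -0.15133936 24.54989458] [ 0.05118793 -0.00547947 -0.99867401] [-0.89263882  0.06444061 -1.87061774] [ 0.01953231  0.05044032 -0.00871325] -3.8180319050217575
```

```bash
python3 -m handwheel '[[-1,0,6,0,0],[-0.5,0,6,0,0],[-0.5,0,6,0,0],[-0.5,0,4,0,0],[0,0,0,0,0]]'
python3 - <<'E'
from h import *
for i in range(3):
    s=r.sense();o,R=tool(s,[.622,-.0125,.163]);print(s["time"],s["tool_pos"],s["width"],o,R[:,2],s["ft_force"],s["torque"])
    if i<2:
        f=r.grab_frame("side");k=r.pinpoint("side","blade_tip");print([(np.round(q["position"],4),round(q["confidence"],2)) for q in k[:1]])
cv2.imwrite("pics/side9.png",cv2.resize(f["frame"][130:290,210:423,::-1],None,fx=3.5,fy=3.5))
E
```

```text
time: 17.0
tool_pos: [0.6226, -0.0125, 0.1732]
tcp_rot: [0.002, 0.999, -0.033, 0.026]
ft_force: [0.3, 0.5, -0.8]
width: 0.0117
17.0 [ 0.62263954 -0.01248168  0.17318508] 0.011651593561254692 [-1.15623699  0.04469542 10.13934644] [ 0.05085159 -0.00501125 -0.99869365] [ 0.33225975  0.48117644 -0.84972557] [0.03175626 0.08997356 0.02423265]
[(array([ 0.6193, -0.0158,  0.0619]), 0.78)]
17.1 [ 0.62301581 -0.01251162  0.17386835] 0.011630576983837744 [-1.57800429  0.03851412 10.80099524] [ 0.05176552 -0.00510127 -0.99864624] [ 0.42644819 -0.22779779 -0.22878828] [ 0.0879192   0.03990331 -0.01143982]
[(array([ 0.6221, -0.0138,  0.0633]), 0.79)]
17.2 [ 0.62335869 -0.01251255  0.17437493] 0.011594625396449716 [-1.95653103  0.05967204 11.28732648] [ 0.05269055 -0.0051612  -0.99859755] [ 0.24008038  0.41746323 -2.03530492] [ 0.0659138   0.06578738 -0.00279434]
```

View pics/side9.png

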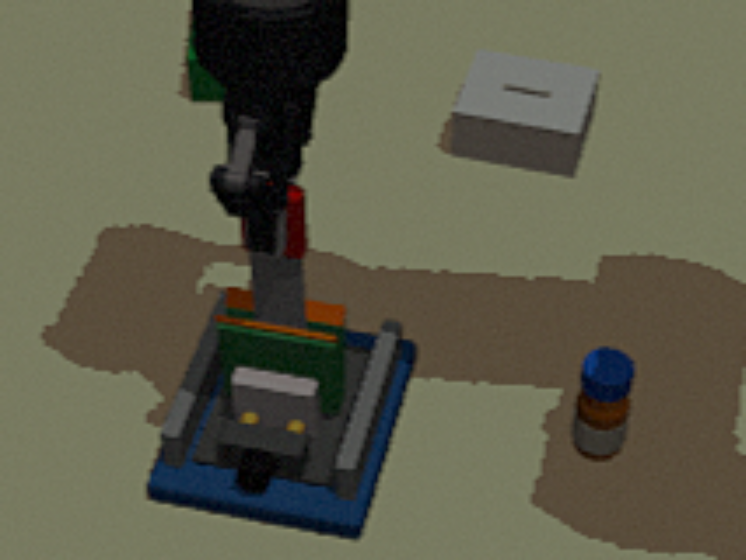

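The blade is in the gap, with the tip about 29 mm below the mouth and the force still at baseline. Now I'll feel downward.

```bash
python3 -m handwheel '[[-0.5,0,4,0,0],[-0.2,0,4,0,0]]'; python3 -m handwheel '[[-0.2,0,2,0,0],[-0.1,0,2,0,0]]'; python3 -m handwheel '[[-0.1,0,2,0,0]]'
```

```text
time: 17.4
tool_pos: [0.6242, -0.0126, 0.1675]
tcp_rot: [0.002, 0.999, -0.033, 0.028]
ft_force: [0.5, -0.0, -0.8]
width: 0.0109
time: 17.6
tool_pos: [0.6241, -0.0125, 0.1629]
tcp_rot: [0.002, 0.999, -0.033, 0.028]
ft_force: [0.7, 0.5, -0.7]
width: 0.0112
time: 17.7
tool_pos: [0.624, -0.0125, 0.1607]
tcp_rot: [0.002, 0.999, -0.033, 0.028]
ft_force: [-0.1, 0.4, -0.1]
width: 0.0115
```

```bash
python3 -m handwheel '[[-0.1,0,2,0,0]]';python3 -m handwheel '[[-0.1,0,2,0,0]]'
```

```text
time: 17.8
tool_pos: [0.6241, -0.0125, 0.1585]
tcp_rot: [0.002, 0.999, -0.033, 0.028]
ft_force: [0.3, 0.4, -0.5]
width: 0.011
time: 17.9
tool_pos: [0.6241, -0.0125, 0.1563]
tcp_rot: [0.002, 0.999, -0.033, 0.028]
ft_force: [-0.1, 0.4, -0.2]
width: 0.0114
```

```bash
python3 -m handwheel '[[-0.1,0,1.5,0,0]]';python3 -m handwheel '[[-0.1,0,1.5,0,0]]'
```

```text
time: 18.0
tool_pos: [0.6241, -0.0125, 0.1546]
tcp_rot: [0.002, 0.999, -0.033, 0.028]
ft_force: [0.2, 1.0, 1.0]
width: 0.0115
time: 18.1
tool_pos: [0.6244, -0.0125, 0.1536]
tcp_rot: [0.002, 0.999, -0.033, 0.028]
ft_force: [-1.0, 0.3, 2.7]
width: 0.011
```

```bash
python3 -m handwheel '[[-0.1,0,1.5,0,0]]';python3 -m handwheel '[[-0.1,0,1.5,0,0]]'
```

```text
time: 18.2
tool_pos: [0.6247, -0.0125, 0.1528]
tcp_rot: [0.002, 0.999, -0.033, 0.029]
ft_force: [0.0, 0.6, 4.6]
width: 0.0113
time: 18.3
tool_pos: [0.625, -0.0125, 0.152]
tcp_rot: [0.002, 0.999, -0.033, 0.029]
ft_force: [-0.3, 0.6, 4.7]
width: 0.0114
```

```bash
python3 -m handwheel '[[-0.3,0,1.5,0,0]]'; python3 -m handwheel '[[-0.3,0,1.2,0,0]]'
python3 - <<'E'
from h import *
for i in range(4):
    s=r.sense();o,R=tool(s,[.622,-.0125,.163]);print(s["time"],s["tool_pos"],s["width"],R[:,2],s["ft_force"],s["torque"])
    f=r.grab_frame(["side","top"][i%2]);c=["side","top"][i%2]
    if i<2:
      for n in("blade","blade_tip","pot_knob","vial"):
        k=r.pinpoint(c,n);print(c,n,[(np.round(q["position"],4),round(q["confidence"],2)) for q in k[:1]])
      cv2.imwrite(f"pics/{c}10.png",cv2.resize(f["frame"][130:290,210:423,::-1],None,fx=3.5,fy=3.5))
E
```

```text
time: 18.4
tool_pos: [0.6252, -0.0125, 0.1513]
tcp_rot: [0.002, 0.999, -0.033, 0.029]
ft_force: [-1.0, 0.5, 4.3]
width: 0.0114
time: 18.5
tool_pos: [0.6254, -0.0126, 0.1508]
tcp_rot: [0.002, 0.999, -0.033, 0.03]
ft_force: [-1.4, 0.9, 5.9]
width: 0.0113
18.5 [ 0.62543021 -0.01257485  0.15076937] 0.011269038015029986 [ 0.05954378 -0.00553289 -0.99821036] [-1.35158318  0.91055934  5.88590914] [0.18695081 0.39726659 0.03706133]
side blade [(array([ 0.6246, -0.0095,  0.1485]), 0.66)]
side blade_tip []
side pot_knob [(array([0.4991, 0.3626, 0.0993]), 0.85)]
side vial [(array([ 0.4388, -0.0314, -0.0009]), 0.77)]
18.75 [ 0.62543591 -0.01258266  0.15070803] 0.011501896010275806 [ 0.0595758  -0.00553935 -0.99820841] [-0.9179376   0.49539375  4.9904654 ] [0.09420672 0.27242676 0.04519274]
top blade []
top blade_tip []
top pot_knob [(array([0.4999, 0.3627, 0.0944]), 0.92)]
top vial []
19.0 [ 0.62542081 -0.0125638   0.15068811] 0.011519998544631743 [ 0.05951702 -0.00555093 -0.99821186] [-0.87384935 -0.52420155  4.46197005] [0.14105103 0.2889172  0.01226841]
19.05 [ 0.6254133  -0.01257462  0.15068362] 0.01126896060367261 [ 0.05952309 -0.0055541  -0.99821148] [-1.21192573  0.37452679  6.7268097 ] [0.13116517 0.30306115 0.04986367]
```

View pics/side10.png

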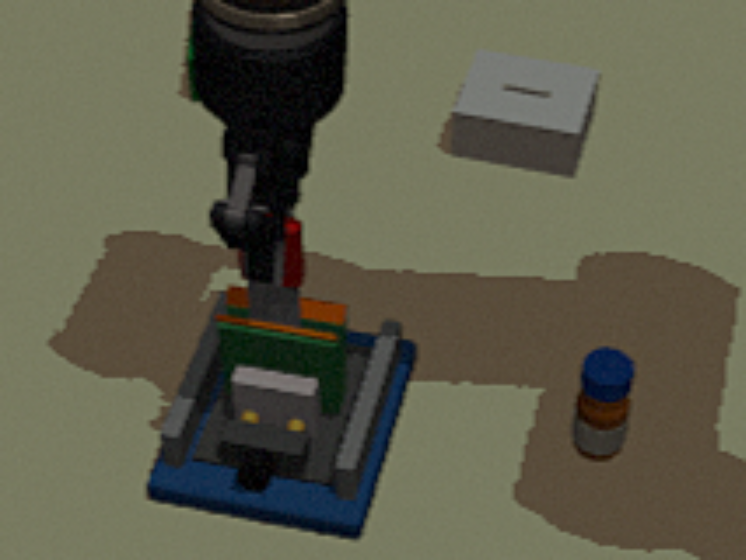

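The pose and force hold steady over 0.5 s: the tip is about 52 mm deep, upward drag is about 5–6 N, and the blade is upright mid-gap. Handing in.

```bash
python3 -c "
from bench import r
print(r.hand_in()); s=r.sense(); print(s['time'],s['tool_pos'],s['ft_force'],s['width'])"
```

```text
the job is handed in; nothing more can be done
None
the job is handed in; nothing more can be done
```

I slid the pot to the white ring, then lowered the blade between the plates until it dragged snugly. I handed in at about 19 s of the 61 s allowed, with the gripper still holding the blade by its handle. No verdict is reported, so these are my own last checks:

- **Pot:** the last images put the knob at about (0.499, 0.363), against a white ring centre of (0.501, 0.362), so roughly 2 mm off. The height estimates were 99 mm (side camera) and 94 mm (top camera). They disagree, but the top camera reads low by about that much.
- **Blade position:** the tip is about 52 mm below the mouth, worked out from the tool height because the networks could no longer see it. The handle's x is within about 3 mm of mid-gap, and its tilt is about 0 relative to how it stood in the holder.
- **Blade force:** contact began about 4 mm higher. Upward drag at the end was about 5–6 N and the pose was steady over 0.5 s. I estimate a squeeze of 4–6 N, but did not measure it directly.
- **Bystanders:** the vial is within about 5 mm of its first reading, which is near the estimates' noise. The tub and rack were not re-measured, but the arm stayed clear of both.
- **Tool tilt:** the tool drifted to about 3.4° of tilt over the run. The blade was gripped with that tilt already present, so it stayed upright.

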